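# Hardness check on a plaster hand

### The job

Slide the plaster hand on its round wooden board across the table, without lifting it, until the board sits centred inside the blue ring. Then take the yellow spring gauge out of its stand and hold its tip on the red dot on the back of the hand, square to that sloping surface, pressing gently so that the plunger is about half-way in. Finish while still holding it there, with the robot itself clear of the cast, and leave the other things on the table alone.

Things in the scene. Friction and masses are not known exactly. Their poses are not given: they have to be found in the camera images.
- cast: Small plaster hand, back up, fixed on a loose round wooden board, 150 mm diameter, 22 mm thick; 0.5 to 0.95 kg in all. Origin: centre of the underside. z up, fingers to its -x, wrist to +x. The hand stays within 75 mm of the axis and below 72 mm above the table, so the upright edge of the board (0 to 22 mm) can be pushed from any side.
- spot: Red dot of 12 mm diameter on the flat back of the plaster hand, about 57 mm above the table; rigid with the cast. Origin: the dot's centre on the surface; its z axis is the outward normal of the surface, which leans 0.35 rad (20 degrees) from vertical towards the fingers.
- target: Flat blue ring printed on the table, 176 mm outer and 156 mm inner diameter, white inside, no thickness; marks where the board is to stand. Origin: its centre at table height. Fixed.
- stand: Dark steel tube standing on the table, 68 mm diameter, 75 mm tall, with a 27 mm bore in which the gauge hangs. Fixed. Origin: centre of its foot.
- gauge: Pen-shaped spring gauge, 0.14 kg, hanging upright in the stand. Origin: on its axis, underside of the black flange, at the stand top; z points away from the tip. Along z, mm: flange dia 40, 0 to 6; round yellow grip dia 26, 6 to 66, hold it here; barrel dia 22, -40 to 0; steel plunger dia 8, round tip at -55 when free. Lift over 60 mm to clear the stand.
- plunger (a joint): How far the gauge's plunger is pressed in, m: 0 free, 0.010 fully in. Spring: about 0.4 N to start, plus 0.4 N per mm, 2.4 N half-way, 4.4 N at the stop.
- tip (a point): The very end of the gauge's plunger, on its axis.
- jar: Bystander: amber jar, 68 mm diameter, 85 mm tall. Leave it alone.
- cup: Bystander: white paper cup, 72 mm diameter, 95 mm tall. Leave it alone.
- beaker: Bystander: clear plastic cup, 76 mm diameter, 100 mm tall. Leave it alone.
- tin: Bystander: low grey tin, 70 mm diameter, 45 mm tall. Leave it alone.
- brush: Bystander: brush lying on the table. Leave it alone.
- spatula: Bystander: spatula, 200 mm long, lying on the table. Leave it alone.

How it is judged:
On the way, in this order (a step that is already met when the one before it is completed fails the run):
1. the board stands at rest inside the blue ring, the gauge still in its stand (horizontal distance between cast and target below 0.015 m and angle between cast's own z axis and vertical below 0.06 rad and height (world z) of cast below 0.006 m and linear speed of cast below 0.02 m/s and distance between gauge and stand below 0.085 m), for 0.2 s.
2. the gauge is drawn clear of the stand in the gripper (height (world z) of tip above 0.08 m and contact force between the fingers and gauge above 1 N), for 0.2 s.
At the end, for the whole second after the job is handed in: Board centre within 15 mm of the ring centre, flat, still; gauge held in the fingers, tip within 6 mm of the dot centre, axis within 0.15 rad of the surface normal, plunger pressed 2.5 to 8 mm, 0.8 to 6 N on the plaster, robot not touching the cast; all through the last second (horizontal distance between cast and target below 0.015 m and angle between cast's own z axis and vertical below 0.06 rad and height (world z) of cast below 0.006 m and linear speed of each of cast, gauge below 0.02 m/s and distance between tip and spot below 0.006 m and angle between the z axis of gauge and the z axis of spot, either way round below 0.15 rad and value of joint plunger between 0.0025 and 0.008 m and contact force between gauge and cast between 0.8 and 6 N and contact force between the fingers and gauge above 1 N and contact force between each of the arm, the fingers and cast below 0.1 N and contact force between gauge and stand below 0.1 N); the arm keeps its last pose, push and grip.
It fails at once if the cast was lifted or tipped (height (world z) of cast above 0.012 m or angle between cast's own z axis and vertical above 0.15 rad).
It fails at once if the gauge was pressed hard on the plaster (over 12 N) (contact force between gauge and cast above 12 N).
It fails at once if a bystander was disturbed (moved over 30 mm) (distance of any of jar, cup, beaker, tin, brush, spatula from where it was at the start of the episode above 0.03 m).
It also fails if it takes over 56 s, if anything falls off the work surface, if the arm or the gripper's body presses on something with over 40 N, if the wrist force passes 120 N, or if a joint passes its speed limit or range.

### The arm

A 6-joint arm with a two-finger parallel gripper is mounted at the origin on the work surface. World frame = base frame: x ahead of the robot, y to its left, z up, the work surface at z = 0. Lengths are in m, angles in rad, forces in N, time in s.
With the tool pointing down it reaches from about 0.375 to 0.975 m from the base axis. Payload 3.8 kg.
Tool frame: the origin (TCP) lies at the very end of the fingers, on their centre line; the grasp point (between the pads) lies 19 mm behind it; z points along the fingers, y is the line along which they close (so a half turn about z gives the same grasp; the last joint's range is limited). The gripper opens to 88 mm and grips with 3 to 60 N. Pads are 18 mm wide; open, the fingers measure 123 mm over their backs; the gripper's body (75 mm by 187 mm) begins 45 mm behind the grasp point.
Start: joints at [-1.349, 0.264, 1.604, -0, 1.274, -0.037], TCP at [0.173, -0.653, 0.239] pointing down, gripper open.
Joint ranges: [-2.63, 2.63], [-0.94, 2.18], [0.31, 2.57], [-1.31, 4.45], [0, 2.66], [-2.55, 2.55]. Speed limits (rad/s): [2.57, 2.57, 3.14, 3.14, 3.14, 3.14].

### API

Orientations are given as a 3x3 rotation matrix whose columns are the frame's x, y, z axes.
In Python, from rig import bot gives the robot as it stands.
- The arm moves only by the tool shift_gripper, called as a command line: name --argument value ..., lists and objects as JSON in quotes. Schema: {"type":"object","properties":{"rows":{"type":"object","properties":{"finger_gap":{"type":"array","items":{"type":"number"},"minItems":1,"maxItems":10},"sx":{"type":"array","items":{"type":"number"},"minItems":1,"maxItems":10},"sy":{"type":"array","items":{"type":"number"},"minItems":1,"maxItems":10},"sz":{"type":"array","items":{"type":"number"},"minItems":1,"maxItems":10},"drx":{"type":"array","items":{"type":"number"},"minItems":1,"maxItems":10},"dry":{"type":"array","items":{"type":"number"},"minItems":1,"maxItems":10},"drz":{"type":"array","items":{"type":"number"},"minItems":1,"maxItems":10}},"additionalProperties":false,"required":["finger_gap","sx","sy","sz","drx","dry","drz"]},"squeeze":{"type":"number"},"only":{"type":"string"},"quiet":{"type":"boolean"},"lines":{"type":"string"}},"required":["rows"],"additionalProperties":false}. rows is an object with one list for each field, all of the same length, 1 to 10, a row being the entries at one place: finger_gap (the opening from 0.0 (shut) to 1.0 (fully open)), sx, sy, sz (the shift in shares of the most that a row can go, 1 being 50 mm), drx, dry, drz (a rotation vector in rad); each row shifts and turns the commanded pose from where the row before left it, along the tool's axes as they then stand; what a row does not reach is not made up. A row lasts 1/10 s, in which the tool goes at most 0.05 m and 0.15 rad, less where a joint would pass 70% of its speed; a pose out of reach is approached as far as the arm can. The fingers move at their own pace and stop on an object; squeeze is the grip in N (left out, the last holds). Time passes only in rows, so rows that do not move let the fingers close. The tool returns the time, the measured TCP pose, the force, the opening and the grip force at its end. only (a regular expression) keeps the lines of the reply that match it, lines (a string "A,B") keeps lines A to B, and quiet returns only ok. Input that does not fit is refused with a message, and nothing moves.
- bot.get_state(): the state, without advancing time (a new reading comes with each control period).
- bot.capture(name): name is "side" or "top"; returns a dict with "pixels" (384x512x3 uint8, red, green, blue), "fov_y" (degrees; the focal length in pixels is half the picture's height over the tangent of half this angle, whatever the lens; pixels are square), "cx", "cy" (the principal point, pixels), "position" and "orientation" of the camera in the world. Camera axes: x right, y up, looking along -z (the intrinsics and any distortion apply to the point x, -y, -z); pixel columns grow to the right and rows downward; lengths in m; the calibration is good to about 2 mm. A picture is of the moment at which its call begins. There is no depth.
- bot.sign_off(): hands the job in; it is judged then, once.
The state is a dict: "clock": time; "q": joint angles; "qd": joint speeds; "joint_efforts": joint torques, N m; "position": TCP position; "tcp_rot": TCP orientation; "ft_force": force on the tool from outside, world axes, zero at the start; "moment": the same for the moment, N m; "finger_gap": opening from 0.0 (shut) to 1.0 (fully open); "finger_force": force on a finger pad.
Only numpy, scipy, OpenCV 4.12 (cv2) and the standard library are available. Lean on these libraries where they do the work, as an engineer would, in place of code of your own. Each camera call takes 0.05 s, during which the arm holds its last target. There are 200 camera calls.

## Working session

There is one attempt and no reset: what is moved stays moved. The work goes in short steps, Python scripts to look and compute and a tool call to move; the robot and the scene stay as the last step left them, time stands still between calls to the robot, and variables do not carry over. Pictures are saved under pics/ and viewed, at most 10 in all, crops included, and the job is handed in when it is done.

```bash
ls; mkdir -p pics; python3 - <<'E'
from rig import bot
import cv2,numpy as np
s=bot.get_state();print(s)
for n in("top","side"):
    c=bot.capture(n);cv2.imwrite(f"pics/{n}0.png",c["pixels"][:,:,::-1])
    print(n,{k:v for k,v in c.items() if k!="pixels"})
E
```

```text
pics
rig.py
{'clock': 0.0, 'q': array([-1.34892481e+00,  2.64720194e-01,  1.60533338e+00, -2.32323446e-05,
        1.27367375e+00, -3.69085319e-02]), 'qd': array([-0.00056192, -0.00021897, -0.00098676, -0.00232228, -0.00136791,
       -0.00093419]), 'joint_efforts': array([-1.36734739e-03, -5.02119577e+01, -3.56877780e+01,  7.27443025e-02,
        2.97015009e-02, -1.75712562e-04]), 'position': array([ 0.17256804, -0.65186009,  0.23743213]), 'tcp_rot': array([[ 9.66701152e-01,  2.55907484e-01, -4.91415455e-04],
       [ 2.55907949e-01, -9.66698922e-01,  2.07745261e-03],
       [ 5.65848788e-05, -2.13403295e-03, -9.99997721e-01]]), 'ft_force': array([-0.92202329, -0.02131271,  0.47233439]), 'moment': array([ 0.00173208, -0.01512024, -0.03045286]), 'finger_force': 0.0, 'finger_gap': 1.0038368413449072}
top {'fov_y': 42.68881466269262, 'cx': 260.5862090506978, 'cy': 194.71118017147515, 'position': array([0.35822469, 0.08143393, 1.42175748]), 'orientation': array([[-0.00994377,  0.99166074, -0.12849165],
       [-0.99990289, -0.01111559, -0.00840593],
       [-0.00976409,  0.12839559,  0.99167496]])}
side {'fov_y': 53.62960985653172, 'cx': 261.5581432697202, 'cy': 189.45397423996118, 'position': array([0.51006362, 0.92411206, 0.63190729]), 'orientation': array([[-9.99681669e-01,  1.39674252e-02, -2.10112494e-02],
       [-2.52267040e-02, -5.39540791e-01,  8.41581457e-01],
       [ 4.18299999e-04,  8.41843600e-01,  5.39721390e-01]])}
```

View pics/top0.png

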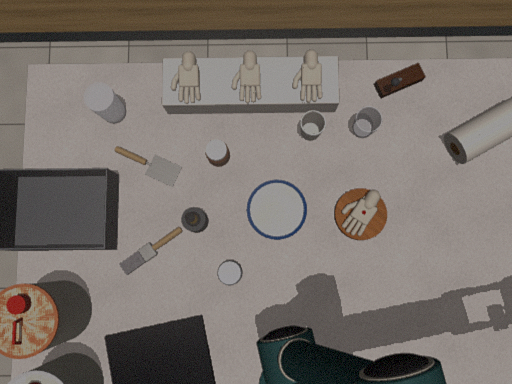

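View pics/side0.png

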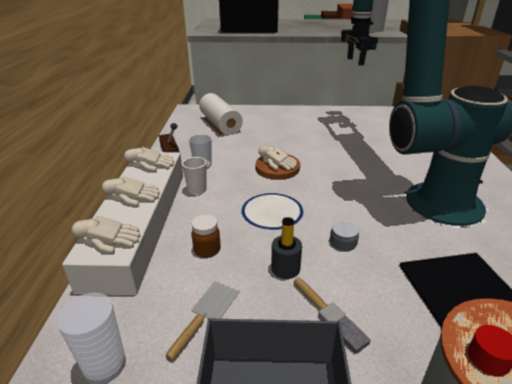

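The top view shows the board at about (360,214) with the red dot near (364,212), the ring at (277,209), and the stand with the gauge at (194,220). The tin is at (230,272), the jar at (217,152), and the cups at (312,125) and (366,123). In the side view the board is at (277,165), the ring at (272,210) and the gauge at (288,232).

```bash
cat > h.py <<'E'
import numpy as np,cv2
from rig import bot
def foc(c): return 192/np.tan(np.radians(c["fov_y"])/2)
def ray(c,u,v):
    f=foc(c);d=c["orientation"]@np.array([(u-c["cx"])/f,-(v-c["cy"])/f,-1]);return c["position"],d/np.linalg.norm(d)
def plane(c,u,v,h):
    p,d=ray(c,u,v);return p+d*(h-p[2])/d[2]
def tri(a,uva,b,uvb):
    p,d=ray(a,*uva);q,e=ray(b,*uvb)
    t=np.linalg.lstsq(np.c_[d,-e],q-p,rcond=None)[0]
    x,y=p+t[0]*d,q+t[1]*e;return (x+y)/2,np.linalg.norm(x-y)
def proj(c,P):
    x=c["orientation"].T@(np.asarray(P)-c["position"]);f=foc(c);return c["cx"]+f*x[0]/-x[2],c["cy"]-f*x[1]/-x[2]
def mask(c,lo,hi,box):
    m=cv2.inRange(cv2.cvtColor(c["pixels"],cv2.COLOR_RGB2HSV),lo,hi);o=np.zeros_like(m);x0,y0,x1,y1=box;o[y0:y1,x0:x1]=m[y0:y1,x0:x1];return o
def cen(m): v,u=np.nonzero(m);return u.mean(),v.mean(),len(u),(u.min(),u.max(),v.min(),v.max())
def circ(c,m,h):
    "fit circle to the outline of a mask mapped to plane z=h"
    k=max(cv2.findContours(m,cv2.RETR_EXTERNAL,cv2.CHAIN_APPROX_NONE)[0],key=cv2.contourArea)
    k=cv2.convexHull(k)[:,0].astype(float)
    P=np.array([plane(c,u,v,h)[:2] for u,v in k])
    A=np.c_[2*P,np.ones(len(P))];s=np.linalg.lstsq(A,(P**2).sum(1),rcond=None)[0]
    return s[:2],np.sqrt(s[2]+s[:2]@s[:2])
E
python3 - <<'E'
from h import *
t,s=bot.capture("top"),bot.capture("side")
B=((100,120,30),(130,255,255));R1=((0,150,100),(6,255,255));W=((5,120,40),(18,255,255));Y=((19,120,60),(32,255,255))
for c,n,br,bb,bs in((t,"top",(235,165,320,250),(325,180,395,248),(180,205,210,235)),(s,"side",(235,185,310,235),(250,140,305,182),(270,210,305,250))):
    print(n,"ring",circ(c,mask(c,*B,br),0))
    print(" board",circ(c,mask(c,*W,bb),.022))
    m=mask(c,(0,110,90),(8,255,255),bb);print(" red",cen(m) if m.any() else 0)
    m=mask(c,*Y,bs);print(" yel",cen(m) if m.any() else 0)
    x0,y0,x1,y1=bb;cv2.imwrite(f"pics/c{n}.png",cv2.resize(c["pixels"][y0:y1,x0:x1,::-1],None,fx=5,fy=5,interpolation=cv2.INTER_CUBIC))
    x0,y0,x1,y1=bs;print(c["pixels"][212:226:2,188:200:2] if n=="top" else c["pixels"][216:246:5,288])
for n,u,v in(("jar",217,147),("tin",230,270),("cup1",312,120),("cup2",366,118),("stand",195,218)):
    print(n,plane(t,u,v,{"jar":.085,"tin":.045,"stand":.075}.get(n,.097)))
E
cd pics; python3 -c "
import cv2,numpy as np
a=cv2.imread('ctop.png');b=cv2.imread('cside.png');o=np.zeros((345,640,3),np.uint8);o[:a.shape[0],:a.shape[1]]=a;o[:b.shape[0],355:355+b.shape[1]]=b;cv2.imwrite('crop1.png',o)"
```

```text
top ring (array([0.49944975, 0.04743522]), np.float64(0.08458920546844963))
 board (array([ 0.48180524, -0.19070161]), np.float64(0.07323916965286482))
 red (np.float64(362.15384615384613), np.float64(210.46153846153845), 13, (np.int64(346), np.int64(365), np.int64(192), np.int64(213)))
 yel (np.float64(194.25), np.float64(220.25), 4, (np.int64(191), np.int64(196), np.int64(218), np.int64(222)))
[[[58 56 51]
  [55 49 48]
  [52 45 48]
  [54 50 50]
  [58 60 54]
  [73 71 68]]

 [[52 48 48]
  [50 45 41]
  [48 40 42]
  [63 56 46]
  [49 48 47]
  [58 52 50]]

 [[50 47 46]
  [57 54 52]
  [54 45 46]
  [59 57 51]
  [72 63 47]
  [51 48 50]]

 [[56 52 46]
  [48 44 46]
  [57 53 53]
  [58 55 51]
  [69 60 35]
  [64 57 55]]

 [[60 55 53]
  [51 50 47]
  [48 47 47]
  [80 74 52]
  [84 70 44]
  [59 57 55]]

 [[52 48 49]
  [74 67 52]
  [80 69 47]
  [85 69 48]
  [67 62 53]
  [55 52 49]]

 [[61 56 57]
  [52 47 50]
  [57 51 46]
  [56 55 54]
  [51 48 52]
  [70 72 70]]]
side ring (array([0.50574159, 0.04471126]), np.float64(0.08236373518105787))
 board (array([ 0.48507633, -0.17621525]), np.float64(0.07932305252363553))
 red (np.float64(277.3333333333333), np.float64(152.66666666666666), 3, (np.int64(277), np.int64(278), np.int64(152), np.int64(153)))
 yel (np.float64(286.9770642201835), np.float64(234.8577981651376), 218, (np.int64(281), np.int64(292), np.int64(225), np.int64(245)))
[[188 181 171]
 [ 12  12  14]
 [ 92  69   9]
 [117  89   8]
 [117  89  10]
 [116  88   8]]
jar [0.66656975 0.21264297 0.085     ]
tin [0.32710489 0.17999077 0.045     ]
cup1 [ 0.73698957 -0.05185741  0.097     ]
cup2 [ 0.74078045 -0.20135695  0.097     ]
stand [0.47015246 0.2739037  0.075     ]
```

View pics/crop1.png

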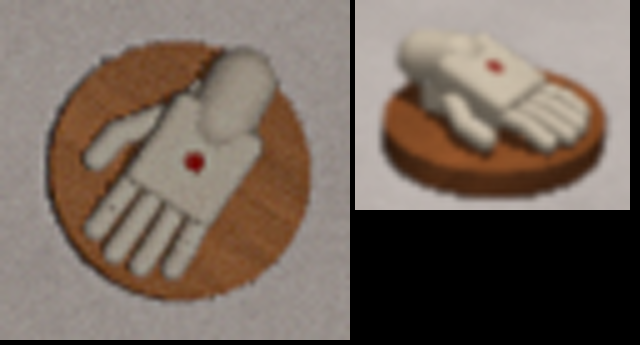

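The crop shows the dot on the back of the hand. The fingers point to the image's lower left and the wrist to the upper right. I'll push along +y with both open fingers straddling the board edge and the tool leaning back, turning the tool first.

shift_gripper --rows '{"finger_gap": [1,1,1,1,1,1,1,1,1],"sx": [0,0,0,0,0,0,0,0,0],"sy": [0,0,0,0,0,0,0,0,0],"sz": [0,0,0,0,0,0,0,0,0],"drx": [0,0,0,0,0,0,0,0,0],"dry": [0,0,0,0,0,0,0,0,0],"drz": [-0.1365,-0.1365,-0.1365,-0.1365,-0.1365,-0.1365,-0.1365,-0.1365,-0.1365]}'

```text
clock: 1.1
position: [0.1727, -0.6523, 0.2383]
tcp_rot: [[0.078, 0.997, -0.0], [0.997, -0.078, 0.001], [0.001, -0.0, -1.0]]
ft_force: [-0.3, 0.2, -0.1]
finger_gap: 1.001
finger_force: 0.0
```

shift_gripper --rows '{"finger_gap": [1,1,1,1],"sx": [0,0,0,0],"sy": [0,0,0,0],"sz": [0,0,0,0],"drx": [0,0,0,0],"dry": [0.12,0.12,0.12,0],"drz": [0,0,0,0]}'

```text
clock: 1.5
position: [0.1719, -0.6535, 0.2339]
tcp_rot: [[0.08, 0.996, 0.029], [0.93, -0.085, 0.357], [0.358, -0.002, -0.934]]
ft_force: [0.4, 0.2, -0.7]
finger_gap: 1.0
finger_force: 0.0
```

```bash
cat >> h.py <<'E'
def to(P):
    s=bot.get_state();R=s["tcp_rot"];print("pos",s["position"].round(4),"x",R[:,0].round(3),"z",R[:,2].round(3),"delta tool",(R.T@(np.asarray(P)-s["position"])).round(4),"F",s["ft_force"].round(1))
E
python3 -c "
from h import *
to([.472,-.31,.10]);to([.472,-.31,.010])
t=bot.capture('top')
v,u=np.nonzero(mask(t,(100,120,30),(130,255,255),(235,165,320,250)))
P=np.array([plane(t,a,b,0)[:2] for a,b in zip(u,v)]);s=np.linalg.lstsq(np.c_[2*P,np.ones(len(P))],(P**2).sum(1),rcond=None)[0];print(s,(s[2]+s[:2]@s[:2])**.5)"
```

```text
pos [ 0.1719 -0.6535  0.2339] x [0.08  0.93  0.358] z [ 0.029  0.357 -0.934] delta tool [0.2955 0.2702 0.2564] F [ 0.4  0.2 -0.7]
pos [ 0.1719 -0.6535  0.2339] x [0.08  0.93  0.358] z [ 0.029  0.357 -0.934] delta tool [0.2632 0.2703 0.3404] F [ 0.4  0.2 -0.7]
[ 0.49994977  0.04789665 -0.24537205] 0.08289634859127405
```

Units first: shifts go in shares of 50 mm. So 0.0296 m is 0.592, 0.027 m is 0.54.

shift_gripper --rows '{"finger_gap": [1,1,1,1,1,1,1,1,1,1],"sx": [0.592,0.592,0.592,0.592,0.592,0.592,0.592,0.592,0.592,0.592],"sy": [0.54,0.54,0.54,0.54,0.54,0.54,0.54,0.54,0.54,0.54],"sz": [0.512,0.512,0.512,0.512,0.512,0.512,0.512,0.512,0.512,0.512],"drx": [0,0,0,0,0,0,0,0,0,0],"dry": [0,0,0,0,0,0,0,0,0,0],"drz": [0,0,0,0,0,0,0,0,0,0]}'

```text
clock: 2.55
position: [0.4734, -0.3072, 0.1044]
tcp_rot: [[0.077, 0.997, 0.032], [0.934, -0.083, 0.347], [0.349, 0.003, -0.937]]
ft_force: [0.0, -1.3, -0.1]
finger_gap: 1.002
finger_force: 0.0
```

shift_gripper --rows '{"finger_gap": [1,1,1,1,1,1],"sx": [0,0,-0.216,-0.216,0,0],"sy": [0,0,0,0,0,0],"sz": [0,0,0.56,0.56,0,0],"drx": [0,0,0,0,0,0],"dry": [0,0,0,0,0,0],"drz": [0,0,0,0,0,0]}'

```text
clock: 3.15
position: [0.4717, -0.3105, 0.0441]
tcp_rot: [[0.08, 0.996, 0.03], [0.933, -0.085, 0.351], [0.352, 0.0, -0.936]]
ft_force: [-0.3, -0.6, 1.0]
finger_gap: 0.998
finger_force: 0.0
```

```bash
python3 -c "
from h import *
to([.472,-.31,.012])
c=bot.capture('side');cv2.imwrite('pics/s1.png',cv2.resize(c['pixels'][60:260,180:400,::-1],None,fx=3,fy=3))"
```

```text
pos [ 0.4717 -0.3105  0.0441] x [0.08  0.933 0.352] z [ 0.03   0.351 -0.936] delta tool [-0.0108  0.0003  0.0303] F [-0.3 -0.6  1. ]
```

View pics/s1.png

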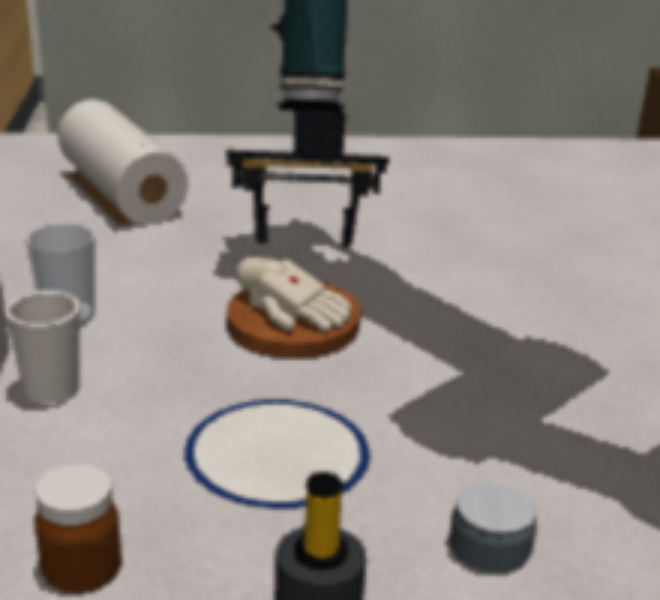

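To row units: 0.0319 m is 0.638, 0.014 m is 0.28.

shift_gripper --rows '{"finger_gap": [1,1,1,1,1,1],"sx": [-0.238,0,0,0.28,0.28,0],"sy": [0,0,0,0,0,0],"sz": [0.638,0,0,0.106,0.106,0],"drx": [0,0,0,0,0,0],"dry": [0,0,0,0,0,0],"drz": [0,0,0,0,0,0]}'

```text
clock: 3.8
position: [0.4749, -0.2772, 0.0101]
tcp_rot: [[0.076, 0.997, 0.029], [0.932, -0.081, 0.352], [0.353, -0.0, -0.936]]
ft_force: [-0.9, -0.3, 0.2]
finger_gap: 0.999
finger_force: 0.0
```

shift_gripper --rows '{"finger_gap": [1,1,1,1,1,1,1,1,1,1],"sx": [0.224,0.224,0.224,0.224,0.224,0.224,0.224,0.224,0.224,0],"sy": [0,0,0,0,0,0,0,0,0,0],"sz": [0.084,0.084,0.084,0.084,0.084,0.084,0.084,0.084,0.084,0],"drx": [0,0,0,0,0,0,0,0,0,0],"dry": [0,0,0,0,0,0,0,0,0,0],"drz": [0,0,0,0,0,0,0,0,0,0]}'

```text
clock: 4.8
position: [0.4832, -0.1697, 0.0092]
tcp_rot: [[0.078, 0.997, 0.028], [0.932, -0.082, 0.354], [0.355, -0.002, -0.935]]
ft_force: [-0.1, -0.4, -0.3]
finger_gap: 0.999
finger_force: 0.3
```

```bash
cat > m.py <<'E'
from h import *
t=bot.capture('top')
m=mask(t,(5,120,40),(18,255,255),(225,165,395,248))
b,r=circ(t,m,.022);print("board",b,r,"to ring",np.array([.4999,.0479])-b)
rd=mask(t,(0,110,90),(4,255,255),(225,165,395,248))
if rd.any(): print("red",cen(rd)[:3])
to([*b,.0])
E
python3 m.py
```

```text
board [ 0.48696554 -0.10113484] 0.07345041767874072 to ring [0.01293446 0.14903484]
red (np.float64(330.77777777777777), np.float64(210.55555555555554), 9)
pos [ 0.4832 -0.1703  0.0091] x [0.078 0.932 0.354] z [ 0.028  0.353 -0.935] delta tool [ 0.0615 -0.0019  0.033 ] F [ 1.1  0.3 -0.6]
```

To row units: 0.0112 m is 0.224, 0.0042 m is 0.084.

shift_gripper --rows '{"finger_gap": [1,1,1,1,1,1,1,1,1,1],"sx": [0.224,0.224,0.224,0.224,0.224,0.224,0.224,0.224,0.224,0.224],"sy": [0,0,0,0,0,0,0,0,0,0],"sz": [0.084,0.084,0.084,0.084,0.084,0.084,0.084,0.084,0.084,0.084],"drx": [0,0,0,0,0,0,0,0,0,0],"dry": [0,0,0,0,0,0,0,0,0,0],"drz": [0,0,0,0,0,0,0,0,0,0]}'

```text
clock: 5.85
position: [0.4937, -0.052, 0.0094]
tcp_rot: [[0.078, 0.997, 0.029], [0.933, -0.083, 0.351], [0.352, -0.0, -0.936]]
ft_force: [0.3, -3.0, -2.2]
finger_gap: 1.006
finger_force: 1.5
```

shift_gripper --rows '{"finger_gap": [1,1,1,1],"sx": [0.188,0.094,0,0],"sy": [0,0,0,0],"sz": [0.07,0.036,0,0],"drx": [0,0,0,0],"dry": [0,0,0,0],"drz": [0,0,0,0]}'

```text
clock: 6.25
position: [0.4951, -0.0377, 0.0098]
tcp_rot: [[0.078, 0.997, 0.029], [0.932, -0.083, 0.352], [0.353, -0.0, -0.936]]
ft_force: [-0.0, -1.1, -0.0]
finger_gap: 1.001
finger_force: 0.0
```

```bash
python3 m.py
```

```text
board [0.49739211 0.0305101 ] 0.07249483663428656 to ring [0.00250789 0.0173899 ]
red (np.float64(283.2), np.float64(207.0), 10)
pos [ 0.4952 -0.0379  0.0098] x [0.078 0.932 0.353] z [ 0.029  0.352 -0.936] delta tool [ 0.0605 -0.0036  0.0333] F [-0.3  0.6 -0.6]
```

To row units: 0.0056 m is 0.112, 0.0047 m is 0.094.

shift_gripper --rows '{"finger_gap": [1,1,1,1,1],"sx": [0.112,0.112,0.094,0,0],"sy": [0.02,0,0,0,0],"sz": [0.042,0.042,0.036,0,0],"drx": [0,0,0,0,0],"dry": [0,0,0,0,0],"drz": [0,0,0,0,0]}'

```text
clock: 6.8
position: [0.4978, -0.0209, 0.0097]
tcp_rot: [[0.078, 0.997, 0.03], [0.932, -0.084, 0.352], [0.353, 0.0, -0.936]]
ft_force: [1.0, -0.4, 0.8]
finger_gap: 0.993
finger_force: 0.8
```

```bash
python3 m.py; python3 -c "
from h import *
c=bot.capture('top');cv2.imwrite('pics/t2.png',cv2.resize(c['pixels'][150:270,200:350,::-1],None,fx=4,fy=4,interpolation=cv2.INTER_CUBIC))"
```

```text
board [0.50127178 0.04604418] 0.07293426866054521 to ring [-0.00137178  0.00185582]
red (np.float64(277.5), np.float64(206.125), 8)
pos [ 0.4978 -0.021   0.0097] x [0.078 0.932 0.353] z [ 0.03   0.352 -0.936] delta tool [ 0.0593 -0.0021  0.0327] F [ 0.1 -1.2  0.7]
```

View pics/t2.png

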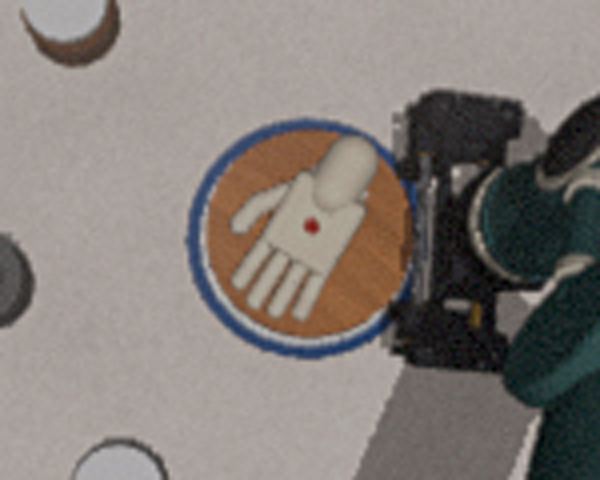

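The board looks centred in the ring. I'll back off, rise and measure the gauge and the hand.

To row units: -0.0374 m is -0.748, -0.037 m is -0.74.

shift_gripper --rows '{"finger_gap": [1,1,1,1,1,1,1,1,1],"sx": [-0.374,-0.74,-0.74,0.282,0.282,0.282,0.282,0.282,0],"sy": [0,0,0,0,0,0,0,0,0],"sz": [-0.142,-0.282,-0.282,-0.748,-0.748,-0.748,-0.748,-0.748,0],"drx": [0,0,0,0,0,0,0,0,0],"dry": [0,0,0,0,0,0,0,0,0],"drz": [0,0,0,0,0,0,0,0,0]}'

```text
clock: 7.8
position: [0.4924, -0.1212, 0.216]
tcp_rot: [[0.075, 0.996, 0.038], [0.934, -0.083, 0.348], [0.35, 0.01, -0.937]]
ft_force: [0.9, -0.5, -0.2]
finger_gap: 1.002
finger_force: 0.0
```

```bash
python3 m.py; cat > g.py <<'E'
from h import *
t,s=bot.capture('top'),bot.capture('side')
b,r=circ(t,mask(t,(5,120,40),(18,255,255),(225,165,330,255)),.022);print(b,r)
o=np.zeros((600,800,3),np.uint8)
for c,box,at,k in((t,(170,195,220,245),(0,0),6),(s,(262,210,312,285),(0,320),6),(t,(245,175,310,243),(320,0),6),(s,(235,175,310,228),(300,0),6)):
    x0,y0,x1,y1=box;im=cv2.resize(c["pixels"][y0:y1,x0:x1,::-1],None,fx=k,fy=k,interpolation=cv2.INTER_CUBIC)
    if c is s and x0==235: at=(320,320)
    if c is s and x0==262: im=cv2.resize(im[:,:],None,fx=.6,fy=.6)
    y,x=at[1],at[0];im=im[:600-y,:800-x];o[y:y+im.shape[0],x:x+im.shape[1]]=im
cv2.imwrite("pics/g.png",o)
for c,bx in((t,(250,180,305,240)),(s,(240,180,305,225))):
    x0,y0,x1,y1=bx;p=c["pixels"].astype(float);w=p[:,:,0]-1.6*p[:,:,1]
    w=w[y0:y1,x0:x1];w[w<0]=0
    hsv=cv2.cvtColor(c["pixels"],cv2.COLOR_RGB2HSV)[y0:y1,x0:x1];w[(hsv[:,:,0]>4)&(hsv[:,:,0]<176)]=0
    v,u=np.nonzero(w);print("red px",[(a+x0,d+y0,int(w[d,a])) for a,d in zip(u,v)])
E
python3 g.py
```

```text
board [0.50149023 0.04642138] 0.07273680674328899 to ring [-0.00159023  0.00147862]
red (np.float64(277.5), np.float64(206.0), 8)
pos [ 0.4909 -0.1207  0.213 ] x [0.076 0.933 0.351] z [ 0.035  0.349 -0.937] delta tool [ 0.0821 -0.0046  0.2582] F [-0.   0.3 -0.6]
[0.50129417 0.04639905] 0.07264767337790536
red px [(np.int64(277), np.int64(205), 30), (np.int64(278), np.int64(205), 41), (np.int64(276), np.int64(206), 18), (np.int64(277), np.int64(206), 72), (np.int64(278), np.int64(206), 78), (np.int64(279), np.int64(206), 11), (np.int64(277), np.int64(207), 50), (np.int64(278), np.int64(207), 69), (np.int64(279), np.int64(207), 9)]
red px [(np.int64(270), np.int64(192), 17), (np.int64(271), np.int64(192), 69), (np.int64(272), np.int64(192), 43), (np.int64(271), np.int64(193), 35), (np.int64(272), np.int64(193), 57)]
```

View pics/g.png

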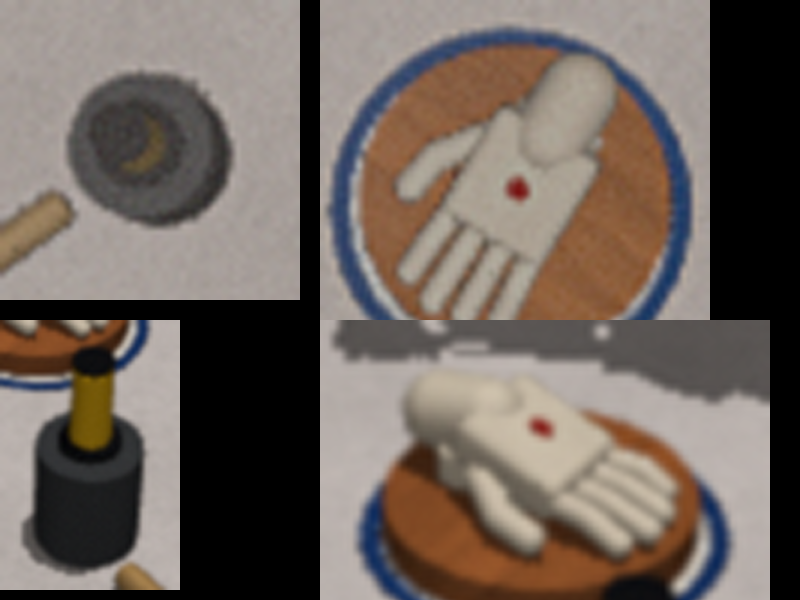

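```bash
cat > e.py <<'E'
from h import *
t,s=bot.capture('top'),bot.capture('side')
T=lambda x,y:((x-320+.5)/6-.5+245,(y+.5)/6-.5+175)
G=lambda x,y:((x+.5)/6-.5+170,(y+.5)/6-.5+195)
S=lambda x,y:((x-320+.5)/6-.5+235,(y-320+.5)/6-.5+175)
K=lambda x,y:((x+.5)/3.6-.5+262,(y-320+.5)/3.6-.5+210)
print("cap",*tri(t,G(122,134),s,K(94,356)))
print("cap on z=.141:",plane(t,*G(122,134),.141),plane(s,*K(94,356),.141))
print("flange s",plane(s,*K(90,441),.081),"stand s",plane(s,*K(90,446),.075))
print("stand t",plane(t,*G(144,143),.075))
P,e=tri(t,T(517,188),s,S(541,428));print("dot",P,e)
print("dot57",plane(t,*T(517,188),.057),plane(s,*S(541,428),.057))
a,ea=tri(t,T(450,205),s,S(548,497));b,eb=tri(t,T(530,262),s,S(611,454));c,ec=tri(t,T(505,110),s,S(465,424))
print(a,ea,b,eb,c,ec)
d=b-a;f=np.array([d[1],-d[0]]);print("finger yaw from edge",np.degrees(np.arctan2(f[1],f[0])),"thumb side edge",np.degrees(np.arctan2(*(a-c)[1::-1])))
from scipy.optimize import fixed_point
y=np.radians(150)
for i in range(5):
    n=np.array([np.sin(.35)*np.cos(y),np.sin(.35)*np.sin(y),np.cos(.35)])
    def hit(uv,c=t):
        p,r=ray(c,*uv);return p+r*((P-p)@n)/(r@n)
    q=[hit(T(*z)) for z in((505,110),(450,205),(597,155),(530,262))]
    v=(q[1]-q[0])+(q[3]-q[2]);y=np.arctan2(v[1],v[0]);print(np.degrees(y),np.linalg.norm(q[3]-q[1]))
E
python3 e.py
```

```text
cap [0.46902464 0.27755601 0.14171872] 0.002876124919901485
cap on z=.141: [0.46765203 0.27781226 0.141     ] [0.47038442 0.27631847 0.141     ]
flange s [0.47079003 0.28297831 0.081     ] stand s [0.47050393 0.28066883 0.075     ]
stand t [0.46904562 0.27779712 0.075     ]
dot [0.50377983 0.04630157 0.05899252] 0.002003243765641962
dot57 [0.50298685 0.04632906 0.057     ] [0.50475339 0.04300742 0.057     ]
[0.49908982 0.07737351 0.04188309] 0.004370827893504437 [0.47081806 0.04021092 0.04109758] 0.00223232492785005 [0.53913584 0.05153785 0.06409245] 0.000831113301312112
finger yaw from edge 142.7376365973231 thumb side edge 147.17193785398283
147.553924562148 0.045813971923229925
147.55369578600255 0.04582030651561321
147.55369582286494 0.04582030757489984
147.5536958228589 0.04582030757472916
147.55369582285894 0.045820307574729185
```

shift_gripper --rows '{"finger_gap": [1,1,1,1,1],"sx": [0,0,0,0,0],"sy": [0,0,0,0,0],"sz": [0,0,0,0,0],"drx": [0,0,0,0,0],"dry": [-0.12,-0.12,-0.12,0,0],"drz": [0,0,0,0,0]}'

```text
clock: 8.55
position: [0.4884, -0.1188, 0.2083]
tcp_rot: [[0.081, 0.997, -0.003], [0.997, -0.081, 0.003], [0.003, -0.003, -1.0]]
ft_force: [-0.6, 0.3, -0.1]
finger_gap: 1.001
finger_force: 0.0
```

```bash
python3 -c "
from h import *
to([.469,.2775,.20]);print(bot.get_state()['tcp_rot'])"
```

```text
pos [ 0.4884 -0.1188  0.2083] x [0.081 0.997 0.003] z [-0.003  0.003 -1.   ] delta tool [ 0.3934 -0.0515  0.0094] F [-0.6  0.3 -0.1]
[[ 0.08103112  0.99670769 -0.00278067]
 [ 0.99670819 -0.08102327  0.00282964]
 [ 0.00259502 -0.00300081 -0.99999213]]
```

shift_gripper --rows '{"finger_gap": [1,1,1,1,1,1,1,1,1,1],"sx": [0.874,0.874,0.874,0.874,0.874,0.874,0.874,0.874,0.874,0],"sy": [-0.114,-0.114,-0.114,-0.114,-0.114,-0.114,-0.114,-0.114,-0.114,0],"sz": [0,0,0,0,0,0,0,0,0,0],"drx": [0,0,0,0,0,0,0,0,0,0],"dry": [0,0,0,0,0,0,0,0,0,0],"drz": [0,0,0,0,0,0,0,0,0,0]}'

```text
clock: 9.55
position: [0.4707, 0.2794, 0.2087]
tcp_rot: [[0.081, 0.997, -0.003], [0.997, -0.081, 0.002], [0.002, -0.003, -1.0]]
ft_force: [-0.2, -0.7, -0.9]
finger_gap: 1.002
finger_force: 0.0
```

shift_gripper --rows '{"finger_gap": [1,1],"sx": [0,0],"sy": [0,0],"sz": [0,0],"drx": [0,0],"dry": [0,0],"drz": [0,0]}'

```text
clock: 9.75
position: [0.471, 0.2744, 0.2088]
tcp_rot: [[0.085, 0.996, -0.002], [0.996, -0.085, -0.001], [-0.001, -0.002, -1.0]]
ft_force: [0.2, -0.6, -0.2]
finger_gap: 0.999
finger_force: 0.0
```

```bash
python3 -c "
from h import *
to([.469,.2775,.101])
o=np.zeros((400,800,3),np.uint8)
for i,(n,b) in enumerate((('top',(150,180,230,260)),('side',(240,170,340,270)))):
    c=bot.capture(n);x0,y0,x1,y1=b;o[:,400*i:400*i+400]=cv2.resize(c['pixels'][y0:y1,x0:x1,::-1],(400,400),interpolation=cv2.INTER_CUBIC)
cv2.imwrite('pics/a.png',o)"
```

```text
pos [0.471  0.2744 0.2088] x [ 0.085  0.996 -0.001] z [-0.002 -0.001 -1.   ] delta tool [ 0.003  -0.0021  0.1078] F [ 0.2 -0.6 -0.2]
```

View pics/a.png

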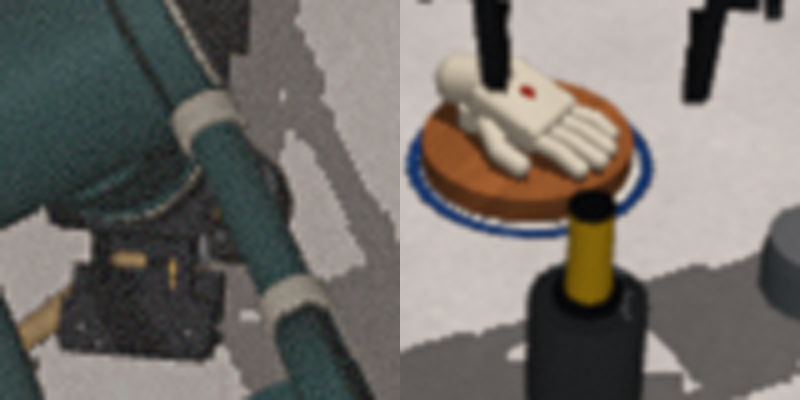

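The fingertips at x≈492 and 697 straddle the gauge cap at x≈592. I'll descend and grip.

To row units: 0.027 m is 0.54, 0.003 m is 0.06.

shift_gripper --rows '{"finger_gap": [1,1,1,1,1,1],"sx": [0.06,0,0,0,0,0],"sy": [-0.04,0,0,0,0,0],"sz": [0.54,0.54,0.54,0.54,0,0],"drx": [0,0,0,0,0,0],"dry": [0,0,0,0,0,0],"drz": [0,0,0,0,0,0]}'

```text
clock: 10.45
position: [0.4692, 0.2782, 0.1018]
tcp_rot: [[0.085, 0.996, -0.001], [0.996, -0.085, -0.0], [-0.001, -0.001, -1.0]]
ft_force: [-0.1, 0.3, 0.6]
finger_gap: 1.003
finger_force: 0.0
```

shift_gripper --rows '{"finger_gap": [0,0,0,0,0,0,0,0,0,0],"sx": [0,0,0,0,0,0,0,0,0,0],"sy": [0,0,0,0,0,0,0,0,0,0],"sz": [0,0,0,0,0,0,0,0,0,0],"drx": [0,0,0,0,0,0,0,0,0,0],"dry": [0,0,0,0,0,0,0,0,0,0],"drz": [0,0,0,0,0,0,0,0,0,0]}' --squeeze 30

```text
clock: 11.45
position: [0.4692, 0.2793, 0.1017]
tcp_rot: [[0.083, 0.997, 0.0], [0.997, -0.083, -0.0], [-0.0, 0.0, -1.0]]
ft_force: [0.1, -0.4, -0.4]
finger_gap: 0.285
finger_force: 29.9
```

To row units: -0.02 m is -0.4, -0.03 m is -0.6.

shift_gripper --rows '{"finger_gap": [0,0,0,0,0,0,0,0],"sx": [0,0,0,0,0,0,0,0],"sy": [0,0,0,0,0,0,0,0],"sz": [-0.4,-0.6,-0.6,-0.6,-0.6,0,0,0],"drx": [0,0,0,0,0,0,0,0],"dry": [0,0,0,0,0,0,0,0],"drz": [0,0,0,0,0,0,0,0]}'

```text
clock: 12.25
position: [0.468, 0.2787, 0.2395]
tcp_rot: [[0.083, 0.997, -0.003], [0.997, -0.083, -0.002], [-0.002, -0.003, -1.0]]
ft_force: [0.2, -0.3, -1.0]
finger_gap: 0.287
finger_force: 29.9
```

```bash
cat > f.py <<'E'
from h import *
import sys
from scipy.spatial.transform import Rotation as Ro
y=np.radians(147);n=np.array([np.sin(.35)*np.cos(y),np.sin(.35)*np.sin(y),np.cos(.35)])
L=.0815;D=np.array([.5035,.046,.058])
s=bot.get_state();R=s["tcp_rot"];p=s["position"]
print("tip",(p+L*R[:,2]).round(4),"along",((D-p-L*R[:,2])@-n).round(4),"ang err",np.arccos(-R[:,2]@n).round(3),"F",s["ft_force"].round(2),"grip",s["finger_force"])
a=R.T@-n;ax=np.cross([0,0,1],a);print("rotvec tool to align",(ax/np.linalg.norm(ax)*np.arccos(a[2])).round(4))
for h in map(float,sys.argv[1:]):
    tcp=D+n*(L+h);print("h",h,"TCP",tcp.round(4),"delta tool",(R.T@(tcp-p)).round(4))
E
python3 f.py .05
```

```text
tip [0.4677 0.2785 0.158 ] along 0.1477 ang err 0.352 F [ 0.23 -0.29 -0.95] grip 29.878664100542665
rotvec tool to align [-0.3114 -0.1637  0.    ]
h 0.05 TCP [0.4657 0.0706 0.1815] delta tool [-0.2075  0.0152  0.0583]
```

To row units: -0.042 m is -0.84, 0.003 m is 0.06.

shift_gripper --rows '{"finger_gap": [0,0,0,0,0],"sx": [-0.84,0,0,0,0],"sy": [0.06,0,0,0,0],"sz": [0,0,0,0,0],"drx": [-0.1038,-0.1038,-0.1038,0,0],"dry": [-0.0546,-0.0546,-0.0546,0,0],"drz": [0,0,0,0,0]}'

```text
clock: 12.75
position: [0.4672, 0.2373, 0.2398]
tcp_rot: [[0.105, 0.952, 0.287], [0.981, -0.052, -0.186], [-0.162, 0.301, -0.94]]
ft_force: [0.6, 0.5, -2.1]
finger_gap: 0.285
finger_force: 29.9
```

```bash
python3 f.py .05
```

```text
tip [0.4905 0.2221 0.1632] along 0.1354 ang err 0.002 F [ 0.63  0.47 -2.15] grip 29.90694098174572
rotvec tool to align [-0.0012 -0.0011  0.    ]
h 0.05 TCP [0.4657 0.0706 0.1815] delta tool [-0.1543 -0.0103  0.0853]
```

To row units: -0.0309 m is -0.618, 0.0171 m is 0.342.

shift_gripper --rows '{"finger_gap": [0,0,0,0,0,0,0,0],"sx": [-0.618,-0.618,-0.618,-0.618,-0.618,0,0,0],"sy": [-0.04,-0.04,-0.04,-0.04,-0.04,0,0,0],"sz": [0.342,0.342,0.342,0.342,0.342,0,0,0],"drx": [0,0,0,0,0,0,0,0],"dry": [0,0,0,0,0,0,0,0],"drz": [0,0,0,0,0,0,0,0]}'

```text
clock: 13.55
position: [0.4684, 0.0707, 0.1839]
tcp_rot: [[0.108, 0.951, 0.291], [0.981, -0.055, -0.184], [-0.159, 0.306, -0.939]]
ft_force: [0.4, 0.4, -1.8]
finger_gap: 0.286
finger_force: 29.9
```

```bash
python3 f.py .015
python3 -c "
from h import *
o=np.zeros((400,800,3),np.uint8)
for i,(n,b) in enumerate((('top',(240,170,320,250)),('side',(220,130,320,230)))):
    c=bot.capture(n);x0,y0,x1,y1=b;o[:,400*i:400*i+400]=cv2.resize(c['pixels'][y0:y1,x0:x1,::-1],(400,400),interpolation=cv2.INTER_CUBIC)
cv2.imwrite('pics/b.png',o)"
```

```text
tip [0.4921 0.0556 0.1074] along 0.0515 ang err 0.004 F [ 0.36  0.36 -1.83] grip 29.906833972781897
rotvec tool to align [ 0.0033 -0.0025  0.    ]
h 0.015 TCP [0.4757 0.064  0.1486] delta tool [-0.0001 -0.0034  0.0365]
```

View pics/b.png

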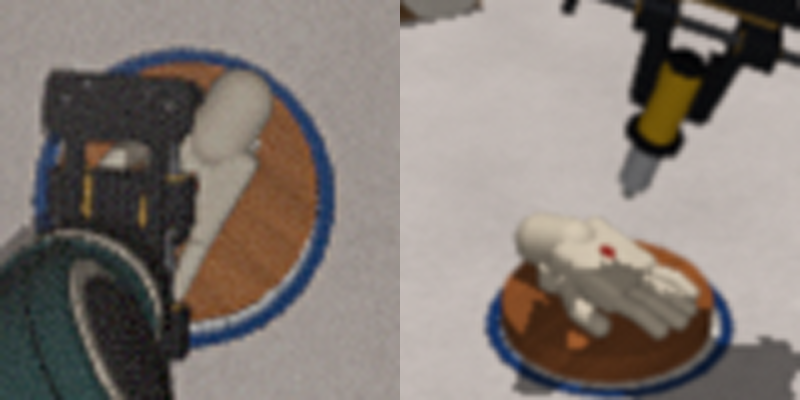

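shift_gripper --rows '{"finger_gap": [0,0,0,0,0,0],"sx": [0,0,0,0,0,0],"sy": [-0.068,0,0,0,0,0],"sz": [0.24,0.24,0.25,0,0,0],"drx": [0,0,0,0,0,0],"dry": [0,0,0,0,0,0],"drz": [0,0,0,0,0,0]}'

```text
clock: 14.25
position: [0.475, 0.0638, 0.1481]
tcp_rot: [[0.107, 0.951, 0.291], [0.981, -0.054, -0.185], [-0.16, 0.305, -0.939]]
ft_force: [0.7, 0.3, -1.5]
finger_gap: 0.288
finger_force: 29.9
```

```bash
python3 f.py 0.005 -.005
python3 -c "
from h import *
D=[.5035,.046,.058]
s=bot.get_state();tp=s['position']+.0815*s['tcp_rot'][:,2]
c=bot.capture('side');x0,y0,x1,y1=235,150,310,225
k=8;im=cv2.resize(c['pixels'][y0:y1,x0:x1,::-1],None,fx=k,fy=k,interpolation=cv2.INTER_CUBIC)
for P in(D,tp):
    u,v=proj(c,P);q=(u-x0+.5)*k-.5,(v-y0+.5)*k-.5;print(q)
cv2.imwrite('pics/d.png',im)"
```

```text
tip [0.4987 0.0487 0.0716] along 0.0146 ang err 0.004 F [ 0.66  0.26 -1.51] grip 29.906410574913025
rotvec tool to align [ 0.0031 -0.0017  0.    ]
h 0.005 TCP [0.4786 0.0622 0.1393] delta tool [0.0002 0.0008 0.0096]
h -0.005 TCP [0.4815 0.0603 0.1299] delta tool [0.0002 0.0008 0.0196]
(np.float64(298.4788583261684), np.float64(346.53048312528244))
(np.float64(313.0972690040535), np.float64(317.7638589568685))
```

View pics/d.png

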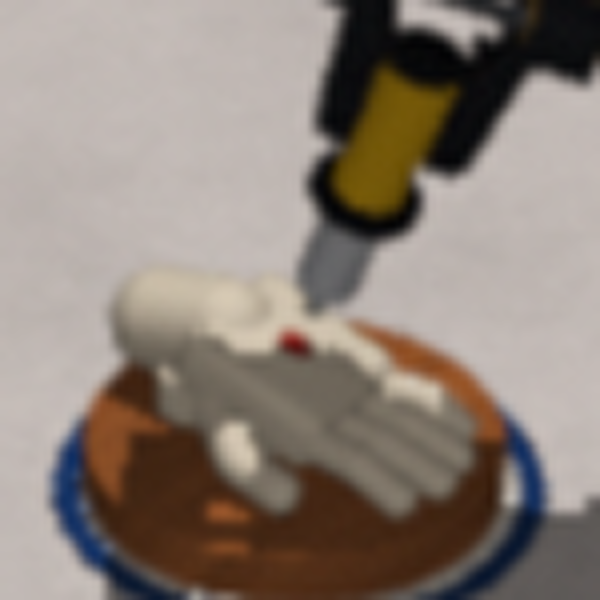

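The dot is at (294,343) and the tip at about (317,312) in this 8x crop. That puts the tip about 2 mm too far toward -x, so I'll correct sideways and advance slowly.

To row units: 0.004 m is 0.08, 0.0023 m is 0.046.

shift_gripper --rows '{"finger_gap": [0,0,0,0,0],"sx": [0,0,0,0,0],"sy": [0.046,0,0,0,0],"sz": [0.08,0.08,0,0,0],"drx": [0,0,0,0,0],"dry": [0,0,0,0,0],"drz": [0,0,0,0,0]}'

```text
clock: 14.8
position: [0.4793, 0.0621, 0.1411]
tcp_rot: [[0.108, 0.951, 0.291], [0.981, -0.054, -0.185], [-0.16, 0.305, -0.939]]
ft_force: [-1.0, -0.4, -1.5]
finger_gap: 0.287
finger_force: 29.9
```

```bash
python3 - <<'E'
from h import *
F=[]
for i in range(6): bot.capture('side');F.append(bot.get_state()["ft_force"])
print(np.mean(F,0),np.std(F,0))
E
python3 f.py -.003
```

```text
[-3.75197988e-04  1.05506965e-01 -1.70158650e+00] [0.30451619 0.23486358 0.49162066]
tip [0.503  0.0471 0.0647] along 0.0067 ang err 0.004 F [ 0.43  0.19 -1.36] grip 29.90627434104681
rotvec tool to align [ 0.0031 -0.0017  0.    ]
h -0.003 TCP [0.4809 0.0607 0.1317] delta tool [ 0.0002 -0.0013  0.0097]
```

To row units: 0.003 m is 0.06.

shift_gripper --rows '{"finger_gap": [0,0,0,0,0,0],"sx": [0,0,0,0,0,0],"sy": [0,0,0,0,0,0],"sz": [0.06,0.06,0.06,0,0,0],"drx": [0,0,0,0,0,0],"dry": [0,0,0,0,0,0],"drz": [0,0,0,0,0,0]}'

```text
clock: 15.7
position: [0.4819, 0.0604, 0.1327]
tcp_rot: [[0.108, 0.951, 0.29], [0.981, -0.054, -0.185], [-0.16, 0.305, -0.939]]
ft_force: [-0.3, 0.4, -0.9]
finger_gap: 0.284
finger_force: 29.9
```

```bash
cat > k.py <<'E'
from h import *
F=[];c=None;D=np.array([.5045,.046,.058])
for i in range(16): c=bot.capture('side');F.append(bot.get_state()["ft_force"])
R=bot.get_state()["tcp_rot"];d=np.mean(F,0)-[0,.1,-1.7];print("dF",d,"axial",-d@R[:,2],"sem",np.std(F,0)/4)
x0,y0,x1,y1=245,165,305,215;cv2.imwrite('pics/k.png',cv2.resize(c['pixels'][y0:y1,x0:x1,::-1],None,fx=12,fy=12,interpolation=cv2.INTER_CUBIC))
E
python3 k.py; python3 f.py -.005
```

```text
dF [-0.74421805  0.27036557  1.37622159] axial 1.558246921687918 sem [0.09112015 0.07552918 0.12492358]
tip [0.5056 0.0453 0.0562] along -0.0024 ang err 0.003 F [-0.29 -0.18 -0.17] grip 29.91807159036398
rotvec tool to align [ 0.0029 -0.0016  0.    ]
h -0.005 TCP [0.4815 0.0603 0.1299] delta tool [ 0.0003 -0.0012  0.0026]
```

View pics/k.png

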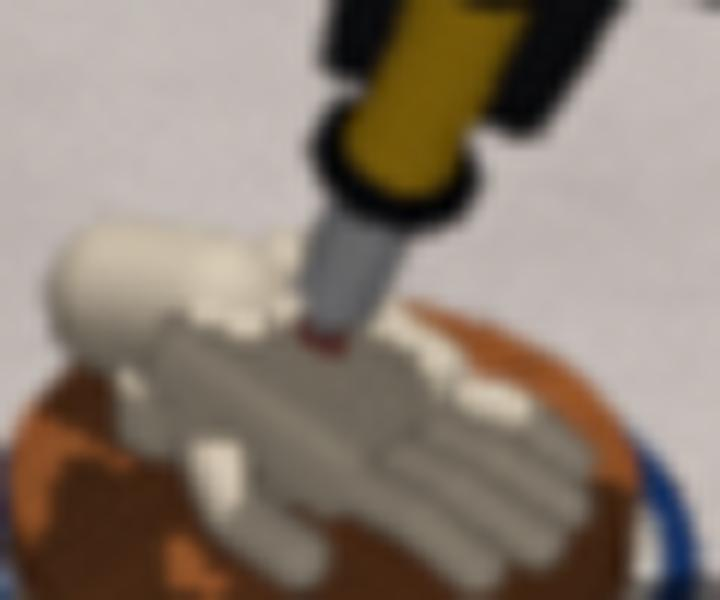

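The view shows the tip on the red dot, with some red still visible at (302–345, 325–350). The force is about 1.6 N, or roughly 3 mm of plunger. I'll check the sideways offset numerically.

```bash
python3 - <<'E'
from h import *
s=bot.get_state();R=s['tcp_rot'];z=R[:,2];tp=s['position']+.0815*z
n=-z;tip=tp+n*.0027
c=bot.capture('side')
for n_,P in(("tip",tip),("barrel end",tp+n*.015),("flange low",tp+n*.055),("flange top",tp+n*.061),("cap",tp+n*.121),("D",[.5035,.046,.058]),("D+2x",[.5055,.046,.058])): print(n_,np.round(proj(c,P),1))
p=c["pixels"].astype(int)
print("cols 264-282; R-G"); 
for v in range(184,200): print(v,(p[v,264:282,0]-p[v,264:282,1]),"|",p[v,264:282,1])
m=mask(c,(19,120,60),(32,255,255),(250,140,320,200));print("yellow",cen(m))
# predicted yellow centroid
print("pred yellow",np.round(proj(c,tp+n*.085),1))
E
```

```text
tip [271.4 192.6]
barrel end [272.8 189.6]
flange low [277.4 179.3]
flange top [278.1 177.7]
cap [285.5 161.1]
D [271.9 192.9]
D+2x [271.1 192.9]
cols 264-282; R-G
184 [10  9  9 11 12 10  7  4  0  0  0  0 -1  0  2  4  5  6] | [183 184 181 180 185 179 143 100  91  97  98  95  89  72  59  76 102 122]
185 [12 12 12 11 12 12  8  1 -1  1  0  0  0  1  3  7  8  8] | [189 183 178 182 192 181 127  92  94  98 102 102 100  90  99 142 167 174]
186 [12 13 12 12 13 12  6  1  1 -1  1  1  0  0  5  8  8  8] | [198 191 182 180 188 178 120  91  95 101 102 100  96  95 124 168 184 184]
187 [13 12 11 12 12 10  5  1  0  0  0 -1  1  2  6  9  9  8] | [200 195 186 176 171 154 107  94  99 101 101  98  93 104 146 175 181 183]
188 [12 12 12 12 11  7  1  1 -2  0  1  0  1  4  7  8  7  7] | [197 193 184 173 161 133 101  95 102 102 100  96  92 119 164 179 181 182]
189 [12 12 13 13 12  9  3  1  0  0  1  0  2  8 12 13 12 10] | [191 187 179 173 169 149 112  99 101 101  96  91  98 138 163 167 172 178]
190 [12 12 13 13 13 12  6  1  0  0  1  1  6 13 21 32 31 24] | [188 185 178 173 185 169 120 101 101 100  94  90 114 162 1
[... 668 characters left out ...]
02 100  99  96 116 166 186]
196 [ 9  9  8  8  9  8  8  7  7  9  7  9  8  8  8  8  9 12] | [115 112 108 104 103 103 105 104 104 104 103 101 102 100  99 103 130 160]
197 [ 8  8  8  8  8  9  8 10  9  9  8  8  9  9  8  7  8 10] | [113 115 114 111 105 103 103 101 103 102 102 102 102 101 101 100 112 138]
198 [9 9 9 8 9 8 9 8 8 8 8 7 9 9 8 8 9 9] | [107 112 116 117 112 109 105 103 102 103 101 103 102 102 101 100 103 117]
199 [8 8 9 8 9 8 8 8 8 9 8 6 8 8 7 8 9 9] | [103 107 110 115 117 116 112 106 104 102 102 104 103 102 101  99  99 106]
yellow (np.float64(280.13253012048193), np.float64(170.53012048192772), 166, (np.int64(273), np.int64(288), np.int64(144), np.int64(180)))
pred yellow [281.  171.2]
```

The tip projects to within about 0.5 px (roughly 1.5 mm) of the dot. I'll press 2 mm further.

Units first: shifts go in shares of 50 mm. So 0.001 m is 0.02.

shift_gripper --rows '{"finger_gap": [0,0,0,0,0,0],"sx": [0,0,0,0,0,0],"sy": [0,0,0,0,0,0],"sz": [0.02,0.02,0,0,0,0],"drx": [0,0,0,0,0,0],"dry": [0,0,0,0,0,0],"drz": [0,0,0,0,0,0]}'

```text
clock: 17.15
position: [0.4825, 0.0601, 0.1308]
tcp_rot: [[0.107, 0.951, 0.291], [0.981, -0.054, -0.185], [-0.16, 0.305, -0.939]]
ft_force: [-1.2, 0.9, -0.0]
finger_gap: 0.285
finger_force: 29.9
```

```bash
python3 k.py; python3 f.py; python3 m.py | head -2; python3 -c "
from h import *
s=bot.capture('side');print('ring',circ(s,mask(s,(100,120,30),(130,255,255),(235,185,310,235)),0));p=s['pixels'].astype(int);print(p[190:196,268:276,0]-p[190:196,268:276,1])"
```

```text
dF [-0.96225717  0.08236919  2.16962708] axial 2.331579176777415 sem [0.11630082 0.12087912 0.09555401]
tip [0.5062 0.045  0.0543] along -0.0044 ang err 0.003 F [-0.49 -0.19  0.02] grip 29.926137635484338
rotvec tool to align [ 0.003  -0.0016  0.    ]
board [0.49831805 0.03045598] 0.060397332907901384 to ring [0.00158195 0.01744402]
pos [0.4825 0.0601 0.1308] x [ 0.107  0.981 -0.16 ] z [ 0.291 -0.185 -0.939] delta tool [-0.0064 -0.0233  0.1329] F [-0.4  0.1  0.7]
ring (array([0.5097461 , 0.04757471]), np.float64(0.0779474095485474))
[[13  8  4  0  2  1  0  1]
 [12 13 11  3 -1  0  1  2]
 [11 17 22 12  5  6  4  4]
 [ 8 14 24 29 28 24 11  8]
 [ 8  9 13 20 27 23 12  8]
 [ 8  8  8 10 11 11  9  8]]
```

The axial force is 2.33 N, about 4.8 mm of plunger. The red pixels haven't moved, so the cast hasn't shifted. The last top-view board fit is unusable because the gripper hides part of the board. I'm handing in.

```bash
python3 -c "
from rig import bot
print(bot.sign_off())"
```

```text
the job is handed in; nothing more can be done
None
```

I handed the job in, though sign-off gave no verdict: the board was about 2 mm from the ring centre before the gauge was picked up, and the gauge is held square on the red dot at about 2.3 N, which is roughly half-way in.

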